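# Swap the cartridge in a push-push dock

## Task

Change the cartridge in the bench dock: press the spent one gently down to its end stop and let go, so that the push-push catch frees it and it rises, then take it out (never pull it while it is still caught) and set it down in the shallow tray. Put the fresh cartridge from the stand into the emptied slot and press it gently down to the end stop, so that the catch holds it down when you let go. Feel for the stop and never bear on a cartridge in the dock with more than 35 N, and leave the cup, the label roll and the timer where they are.

Things in the scene. Friction and masses are not known exactly. Their poses are not given: they have to be found in the camera images.
- slot (a point): middle of the slot's mouth, level with the flat clear top of the dock, a fixed white box 100 (x) x 110 (y) x 85 mm high on the worktop (so 85 mm up). Slot 19 (x) by 49 mm (y), 3 mm chamfer round the mouth, straight down; x, y are the dock's own, z up. The spent cartridge stands in it at the start, caught down
- ejector (a joint): downward travel (m) of the sprung platform in the slot that a cartridge stands on. 0 = up: cartridge 36 mm proud. From up, an end stop comes after 20 to 29 mm; let go there, it stays caught at 14 to 18 mm, cartridge 18 to 22 mm proud. From caught, 5 to 17 mm further down is a stop again; let go there, it rises slowly (0.1 m/s) to 0. At the stops 3 mm or more proud
- catch_unit: ejector and push-push catch, hidden in the dock, origin on the slot's axis at the worktop; takes a cartridge's pressing force. The stops' depths differ by unit, unseen, not to be told from where things stand. Pressing takes 3 to 9 N up to the stop, then climbs some 10 N per mm, so go slowly (5 to 10 mm/s). The catch works only in the last mm before the stop: press until 12 to 18 N are felt
- spent_center (a point): middle (half-way up) of the spent cartridge: white upright plastic block 16 (x) x 46 (y) x 75 mm (z), 60 g, its top 37.5 mm above this point, flat; the lowest 5 mm step in by 2 mm all round. Grip it across its 16 mm thickness (its own x). At the start it is in the dock's slot, its axes along the dock's to within the play
- fresh_center (a point): middle of the fresh cartridge, the same shape and size as the spent one; stands upright in the pocket of the stand, showing 39 mm above the stand
- stand: grey block 70 (x) x 90 (y) x 40 mm high, fixed, origin under its middle, with one pocket 20 x 50 mm, floor 4 mm above the worktop, in which the fresh cartridge stands (thickness along the stand's x)
- tray: shallow open aluminium tray, fixed, 130 (x) x 150 (y) x 25 mm high outside, wall and floor 4 mm, origin under its middle; empty
- cup: bystander: capped specimen cup, 44 mm across, 53 mm high, origin at its underside
- roll: bystander: white roll of labels lying flat, 66 mm across, 28 mm high, origin at its underside
- timer: bystander: flat bench timer, 66 x 64 x 18 mm, origin at its underside
Not all that is in view belongs to the job. Leave any green or red look-alike of the part that bears fresh_center alone.

How it is judged:
By the outcome, as a careful person would: the job done as asked, in the order asked, and still so for the second after the job is handed in, with the robot touching nothing.
It also fails if it takes over 72 s, if anything falls off the work surface, if the arm or the gripper's body presses on something with over 40 N, if the wrist force passes 120 N, or if a joint passes its speed limit or range.

## Robot

A 6-joint arm with a two-finger parallel gripper is mounted at the origin on a cart in front of the work surface, level with it; the furniture and walls round the work are solid. World frame = base frame: x ahead of the robot, y to its left, z up, the work surface at z = 0. Lengths are in mm, angles in rad, forces in N, time in s.
With the tool pointing down it reaches from about 425 to 950 mm from the base axis. Payload 14.7 kg.
Tool frame: the origin (TCP) lies at the very end of the fingers, on their centre line; the grasp point (between the pads) lies 19 mm behind it (r.grip_depth is the distance from the TCP to the grasp point, in mm); z points along the fingers, y is the line along which they close (so a half turn about z gives the same grasp; the last joint's range is limited). The gripper opens to 85 mm and grips with 20 to 120 N. Pads are 22 mm wide; open, the fingers measure 114 mm over their backs; the gripper's body (76 mm by 85 mm) begins 54 mm behind the grasp point. The pads swing forward as they close: fully open they stand 13 mm farther back than shut.
Start: joints at [-1.175, 0.48, 1.596, -0, 1.065, -0.047], TCP at [278.521, -587.298, 231.297] pointing down, gripper open.
Joint ranges: [-2.75, 2.75], [-0.82, 2.05], [0.23, 2.67], [-1.56, 4.7], [0.09, 2.69], [-2.92, 2.92]. Speed limits (rad/s): [1.89, 1.89, 2.39, 3.01, 3.01, 3.01].

## Interface

Orientations are given as a 3x3 rotation matrix whose columns are the frame's x, y, z axes.
In Python, from plant import sensors, grab_frame, order, spotter, r gives the robot as it stands.
- The arm moves only by the tool send_rows, never from a script. Its argument "plan" is a list of rows, each a list of 7 numbers: the turn, a rotation vector about the tool's x, y, z as a fraction of full scale, then the shift along the tool's x, y, z as a fraction of full scale, then the opening, from -1 (shut) to 1 (fully open), so that 0 is half open. A call has 1 to 10 rows; each row is the pose to reach, as a shift and turn from the pose commanded when the call began, along the tool's axes at that moment, turning the shorter way round; what a row does not reach only later rows make up. Full scale, the value 1, is 0.12 m for a shift and pi rad for a turn. A row lasts 1/10 s, in which the tool goes at most 50 mm and 8.59 degrees, less where a joint would pass 70% of its speed; a pose out of reach is approached as far as the arm can. A call with a number of a shift or a turn outside -1 to 1 is refused whole. A call with a gripper value outside its range is refused whole. The fingers move at their own pace and stop on an object; the grip force is fixed at half the most. Time passes only in rows, so rows that repeat a pose let the fingers close. It gives the time, the measured TCP pose, the force, the opening and the grip force at its end, in the units of the state.
- sensors.read_state(): the state, without advancing time (a new reading comes with each control period).
- grab_frame(name): name is "side" or "top"; returns a dict with "image" (480x640x3 uint8, blue, green, red), "depth" (480x640 float32, mm along the optical axis (not along the pixel's ray), 0 where there is no reading), "vfov" (degrees; the focal length in pixels is half the picture's height over the tangent of half this angle, whatever the lens; pixels are square), "cx", "cy" (the principal point, pixels), "pose" (4x4, takes a point from camera to world coordinates). Camera axes: x right, y down, z forward; pixel columns grow to the right and rows downward; lengths in mm; the calibration is good to about 2 mm. A picture is of the moment at which its call begins.
- order.finish_job(): hands the job in; it is judged then, once.
Trained networks look in a picture, given as the dict that the camera call returned (one of the last four; its "shot" number tells which), for a name from the list of things; names that differ only in an ending like _2 or _b are one class to them, and where a whole thing is asked for, a point or a joint stands for the part that bears it (a point fixed in the world has none). Each returns a list of dicts, best first, with "p" (0 to 1); they miss things now and then, are a little off and sometimes report something else, mostly with a low value. They report only what shows in the picture. A call takes as long as a camera call. They do not tell look-alikes from the thing itself.
- spotter.look_for(thing, picture): "location" ([row, column] in pixels, amid what is visible of it).
The state is a dict: "t": time; "q": joint angles; "joint_vel": joint speeds; "joint_torque": joint torques, N m; "tcp_pos": TCP position; "orientation": TCP orientation; "wrist_force": force on the tool from outside, world axes, zero at the start; "moment": the same for the moment, N m; "finger_gap": finger opening in mm; "gripper_force": force on a finger pad.
Only numpy, scipy, OpenCV 4.12 (cv2) and the standard library are available. Lean on these libraries where they do the work, as an engineer would, in place of code of your own. Each camera call takes 0.05 s, during which the arm holds its last target. There are 200 camera calls.

## Working session

There is one attempt and no reset: what is moved stays moved. The work goes in short steps, Python scripts to look and compute and a tool call to move; the robot and the scene stay as the last step left them, time stands still between calls to the robot, and variables do not carry over. Pictures are saved under pics/ and viewed, at most 10 in all, crops included, and the job is handed in when it is done.

Besides the shell and the picture viewer there is one more tool, called after ">>>" by a JSON object that holds its "fn" and its "kwargs", one argument or row to a line. send_rows: Moves the arm, as the interface text tells. Shift numbers are shares of 0.12 m and turn numbers shares of pi rad, none past 1 either way. Its arguments: {"type":"object","properties":{"plan":{"type":"array","items":{"type":"array","items":{"type":"number","minimum":-1,"maximum":1}}}},"required":["plan"]}

```bash
mkdir -p pics; ls
python3 - <<'E'
from plant import sensors, grab_frame, spotter, r
import cv2,pickle,numpy as np
D={}
for n in("side","top"):
    f=grab_frame(n); D[n]=f; cv2.imwrite(f"pics/{n}0.png",f["image"])
    print(n,f["vfov"],f["cx"],f["cy"],np.round(f["pose"],3).tolist())
    for t in("slot","spent_center","fresh_center","stand","tray","cup","roll","timer","catch_unit"):
        try: print(t,[(d["p"],d["location"]) for d in spotter.look_for(t,f)][:3])
        except Exception as e: print(t,e)
pickle.dump(D,open("f0.pkl","wb"))
s=sensors.read_state();print(s)
E
```

```text
pics
side 56.96478172914215 314.25515186388355 239.43890182514284 [[0.996, 0.055, -0.067, 596.87], [0.087, -0.633, 0.769, -766.023], [-0.0, -0.772, -0.635, 660.76], [0.0, 0.0, 0.0, 1.0]]
slot [(0.62, [247.6, 329.6])]
spent_center [(0.49, [228.9, 330.7])]
fresh_center [(0.7, [340.1, 336.0]), (0.63, [292.8, 268.2]), (0.62, [333.8, 279.4])]
stand [(0.58, [356.2, 284.3])]
tray [(0.65, [201.0, 321.2])]
cup [(0.64, [212.9, 379.3])]
roll [(0.8, [255.8, 238.0])]
timer [(0.85, [261.9, 379.1]), (0.47, [246.9, 328.4])]
catch_unit []
top 57.13544279615684 319.58791737601643 241.39371537401186 [[0.003, -0.995, 0.103, 461.763], [-1.0, -0.004, -0.004, -51.126], [0.004, -0.103, -0.995, 982.638], [0.0, 0.0, 0.0, 1.0]]
slot [(0.72, [241.0, 310.7])]
spent_center [(0.54, [233.2, 310.2])]
fresh_center [(0.81, [224.8, 424.8]), (0.79, [313.9, 441.5]), (0.74, [271.2, 430.5])]
stand [(0.96, [279.5, 425.1])]
tray [(0.68, [255.8, 216.3]), (0.63, [241.3, 310.2])]
cup [(0.84, [188.4, 238.9])]
roll [(0.7, [339.3, 321.9])]
timer [(0.59, [186.3, 309.4])]
catch_unit [(0.27, [279.7, 425.1])]
{'t': 1.0, 'q': array([-1.17458925e+00,  4.80205959e-01,  1.59629769e+00, -1.37450910e-05,
        1.06510343e+00, -4.65986344e-02]), 'joint_vel': array([-0.00215811,  0.00161914, -0.0010101 , -0.00091038,  0.00020091,
        0.00043238]), 'joint_torque': array([-1.77591137e-03, -9.50506854e+01, -4.30644357e+01, -2.61197183e-04,
        1.58108025e-03,  5.15477359e-05]), 'tcp_pos': array([ 278.52276907, -587.29601025,  231.29354711]), 'orientation': array([[ 9.03550189e-01,  4.28482270e-01, -1.66613772e-05],
       [ 4.28482270e-01, -9.03550189e-01,  8.66988961e-06],
       [-1.13394965e-05, -1.49727851e-05, -1.00000000e+00]]), 'wrist_force': array([-0.18608829, -0.26624159, -0.40526682]), 'moment': array([ 0.01700564, -0.0154308 ,  0.06985856]), 'gripper_force': 0.0, 'finger_gap': 85.76695382518858}
```

View pics/top0.png

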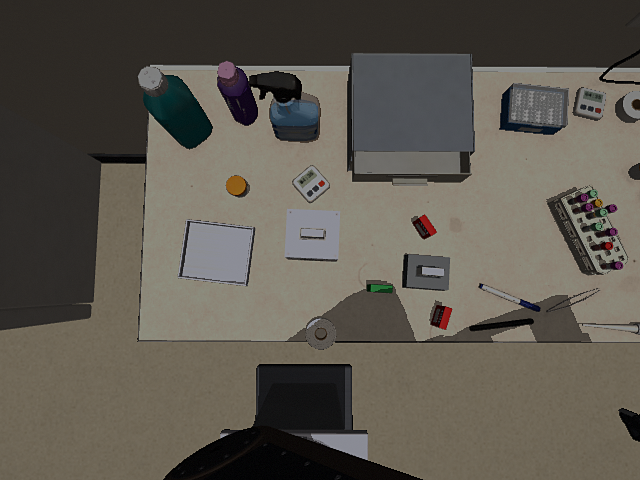

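View pics/side0.png

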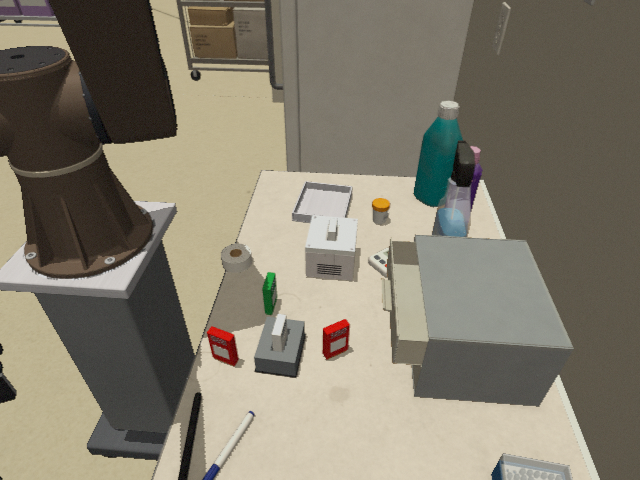

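Top view: dock at about (313,235) with the spent cartridge at (312,233); stand at (427,272) with the fresh cartridge at (432,271); tray at (217,252). The red and green blocks are look-alikes. I'll measure by depth next.

```bash
cat > h.py <<'E'
import numpy as np,cv2
def cloud(f):
    d=f["depth"].astype(float);H,W=d.shape;F=H/2/np.tan(np.radians(f["vfov"]/2))
    v,u=np.mgrid[:H,:W];P=np.stack([(u-f["cx"])/F*d,(v-f["cy"])/F*d,d],-1)
    P=P@f["pose"][:3,:3].T+f["pose"][:3,3];P[d<=0]=np.nan;return P
def rect(P,x,y,z):
    m=(P[...,0]>x[0])&(P[...,0]<x[1])&(P[...,1]>y[0])&(P[...,1]<y[1])&(P[...,2]>z[0])&(P[...,2]<z[1])
    Q=P[m]; 
    if len(Q)<5: return len(Q)
    c,s,a=cv2.minAreaRect(Q[:,:2].astype(np.float32)); return len(Q),np.round(c,1),np.round(s,1),round(a,1),"zmed",np.round(np.median(Q[:,2]),1),"mean",np.round(Q.mean(0),1)
E
python3 - <<'E'
import pickle;from h import *
D=pickle.load(open("f0.pkl","rb"))
T=cloud(D["top"]);S=cloud(D["side"])
for n,(r_,c) in dict(dock=(250,300),spent=(233,312),stand=(285,425),fresh=(271,432),tray=(252,217),cup=(186,236),roll=(340,310),timer=(184,311),table=(300,270),drawer=(160,410),oven=(100,410)).items(): print(n,np.round(T[r_,c],1))
def box(n,c,rad,z):
    p=T[c]; 
    for nm,P in(("top",T),("side",S)): print(n,nm,rect(P,(p[0]-rad,p[0]+rad),(p[1]-rad,p[1]+rad),z))
box("dock",(240,312),80,(75,92));box("spent",(233,312),50,(96,118))
box("stand",(272,427),60,(33,47));box("fresh",(271,432),40,(68,90))
box("trayrim",(252,217),110,(17,33));box("cup",(186,236),40,(30,70));box("timer",(184,311),60,(10,26))
E
```

```text
dock [536.6 -14.8  84.2]
spent [569.5 -39.4 101.8]
stand [ 466.4 -280.2   38.8]
fresh [ 494.9 -285.4   78.8]
tray [538.3 173.3   2.3]
cup [676.2 124.6  54.3]
roll [349.1 -35.3  26.9]
timer [690.2 -35.5  16.3]
table [4.325e+02 5.390e+01 4.000e-01]
drawer [ 727.5 -244.2   79.8]
oven [ 827.4 -231.2  150.7]
dock top (2399, array([570.7, -39. ]), array([110.1, 100.7]), 87.8, 'zmed', np.float64(84.0), 'mean', array([569.8, -39.1,  83.9]))
dock side (1577, array([571. , -40.7]), array([114.7, 100. ]), 87.6, 'zmed', np.float64(83.9), 'mean', array([571.1, -50.2,  83.6]))
spent top (191, array([569.7, -39.4]), array([16.1, 44.4]), 0.2, 'zmed', np.float64(104.7), 'mean', array([569.8, -39.9, 104.4]))
spent side (136, array([571.1, -41.5]), array([48.1, 16.7]), 88.1, 'zmed', np.float64(104.4), 'mean', array([571.3, -45.2, 103.7]))
stand top (1162, array([ 494.8, -286.9]), array([91.6, 70. ]), 85.7, 'zmed', np.float64(39.1), 'mean', array([ 494.6, -285.3,   39.1]))
stand side (1441, array([ 495. , -288.3]), array([92.1, 70.5]), 85.9, 'zmed', np.float64(39.1), 'mean', array([ 496.3, -296.5,   39.
[... 362 characters left out ...]
64(23.4), 'mean', array([538.4, 174.3,  23.2]))
trayrim side (326, array([538. , 170.6]), array([154.3, 130.1]), 83.7, 'zmed', np.float64(22.4), 'mean', array([530.8, 182.4,  21.9]))
cup top (332, array([678.4, 125.7]), array([42.2, 41.4]), 86.8, 'zmed', np.float64(52.1), 'mean', array([678.1, 125.5,  51.6]))
cup side (251, array([680.6, 123.2]), array([42.6, 42.8]), 37.0, 'zmed', np.float64(51.1), 'mean', array([679.4, 117.3,  47.6]))
timer top (800, array([692.7, -34.5]), array([65.7, 63.9]), 41.1, 'zmed', np.float64(15.3), 'mean', array([691.9, -34.6,  15.2]))
timer side (291, array([672. , -36.7]), array([79.4, 41.8]), 84.4, 'zmed', np.float64(15.2), 'mean', array([677.2, -40. ,  15.1]))
```

>>> {"fn": "send_rows", "kwargs": {
  "plan": [
    [0,0,-0.1,0.35,-0.26,0,-1],
    [0,0,-0.2,0.7,-0.52,0,-1],
    [0,0,-0.3,1,-0.74,0,-1],
    [0,0,-0.347,1,-0.74,0,-1],
    [0,0,-0.347,1,-0.74,0,-1],
    [0,0,-0.347,1,-0.74,0,-1],
    [0,0,-0.347,1,-0.74,0,-1],
    [0,0,-0.347,1,-0.74,0,-1]
  ]
}}

```text
t: 1.8
tcp_pos: [349.0, -455.6, 231.4]
orientation: [[0.032, 0.999, 0.0], [0.999, -0.032, -0.0], [-0.0, 0.0, -1.0]]
wrist_force: [0.2, -0.2, 0.4]
finger_gap: -0.1
gripper_force: 0.0
```

```bash
cat > to.py <<'E'
import sys,numpy as np
from plant import sensors
# usage: to.py x y z yaw_of_tool_x_deg
s=sensors.read_state();x,y,z,a=map(float,sys.argv[1:5]);R=s["orientation"]
d=R.T@(np.array([x,y,z])-s["tcp_pos"]);yaw=np.degrees(np.arctan2(R[1,0],R[0,0]))
print("t",round(s["t"],2),"pos",np.round(s["tcp_pos"],2),"yaw",round(yaw,2),"gap",round(s["finger_gap"],1),"F",np.round(s["wrist_force"],1))
print("shift frac",np.round(d/120,3),"turn z frac",round(-(a-yaw)/180,4),"tilt",np.round(R[2],4))
E
python3 to.py 570.5 -40.2 130 87.8
```

```text
t 1.8 pos [ 348.96 -455.61  231.39] yaw 88.18 gap -0.1 F [ 0.2 -0.2  0.4]
shift frac [3.519 1.735 0.845] turn z frac 0.0021 tilt [-1.e-04  1.e-04 -1.e+00]
```

>>> {"fn": "send_rows", "kwargs": {
  "plan": [
    [0,0,0,0.3,0.15,0,-1],
    [0,0,0,0.6,0.3,0,-1],
    [0,0,0,1,0.5,0,-1]
  ]
}}

```text
t: 2.1
tcp_pos: [411.9, -340.8, 231.3]
orientation: [[0.04, 0.999, 0.0], [0.999, -0.04, -0.0], [-0.0, 0.0, -1.0]]
wrist_force: [0.4, -0.4, 0.8]
finger_gap: -0.0
gripper_force: 0.0
```

>>> {"fn": "send_rows", "kwargs": {
  "plan": [
    [0,0,0,0.3,0.15,0,-1],
    [0,0,0,0.6,0.3,0,-1],
    [0,0,0,1,0.5,0,-1]
  ]
}}

```text
t: 2.4
tcp_pos: [474.9, -225.8, 231.6]
orientation: [[0.039, 0.999, 0.001], [0.999, -0.039, -0.001], [-0.0, 0.001, -1.0]]
wrist_force: [0.3, 0.0, -0.2]
finger_gap: -0.3
gripper_force: 0.0
```

>>> {"fn": "send_rows", "kwargs": {
  "plan": [
    [0,0,0,0.3,0.15,0,-1],
    [0,0,0,0.6,0.3,0,-1],
    [0,0,0,1,0.5,0,-1],
    [0,0,0,1,0.5,0,-1],
    [0,0,0,1,0.5,0,-1]
  ]
}}

```text
t: 2.9
tcp_pos: [539.3, -107.9, 231.2]
orientation: [[0.035, 0.999, -0.0], [0.999, -0.035, -0.0], [-0.0, -0.0, -1.0]]
wrist_force: [-0.5, -0.4, 0.3]
finger_gap: -0.1
gripper_force: 0.0
```

```bash
python3 to.py 570.5 -40.2 125 87.8
```

```text
t 2.9 pos [ 539.29 -107.91  231.25] yaw 87.99 gap -0.1 F [-0.5 -0.4  0.3]
shift frac [0.573 0.24  0.885] turn z frac 0.001 tilt [-1.e-04 -0.e+00 -1.e+00]
```

>>> {"fn": "send_rows", "kwargs": {
  "plan": [
    [0,0,0,0.3,0.12,0.2,-1],
    [0,0,0,0.573,0.24,0.5,-1],
    [0,0,0,0.573,0.24,0.8,-1],
    [0,0,0.001,0.573,0.24,0.95,-1],
    [0,0,0.001,0.573,0.24,0.98,-1],
    [0,0,0.001,0.573,0.24,1,-1],
    [0,0,0.001,0.573,0.24,1,-1]
  ]
}}

```text
t: 3.6
tcp_pos: [570.7, -42.4, 112.2]
orientation: [[0.042, 0.999, 0.001], [0.999, -0.042, -0.0], [-0.0, 0.001, -1.0]]
wrist_force: [-0.4, -0.7, 0.0]
finger_gap: 0.0
gripper_force: 0.0
```

```bash
python3 to.py 570.5 -40.2 106 87.8
python3 - <<'E'
from plant import grab_frame
from h import *
f=grab_frame("side");cv2.imwrite("pics/s1.png",cv2.resize(f["image"][180:320,240:420],None,fx=4,fy=4))
E
```

```text
t 3.6 pos [570.68 -42.44 112.19] yaw 87.59 gap 0.0 F [-0.4 -0.7  0. ]
shift frac [ 0.019 -0.002  0.052] turn z frac -0.0011 tilt [-2.0e-04  1.2e-03 -1.0e+00]
```

View pics/s1.png

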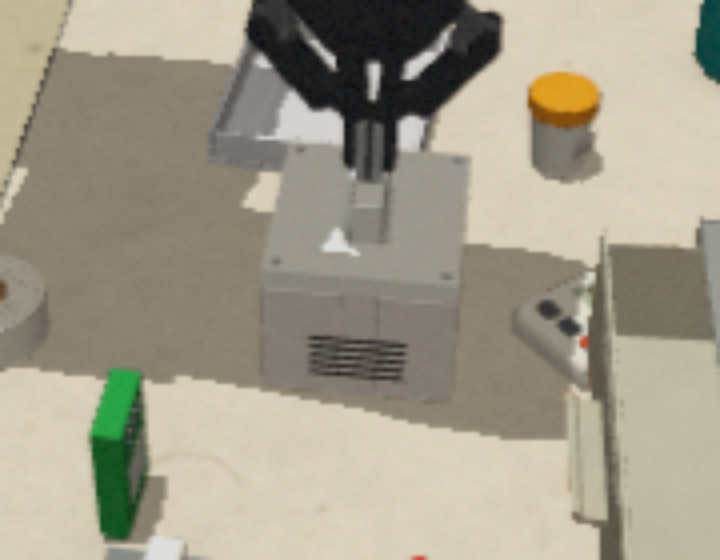

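The fingers are centred over the spent cartridge (crop 368,180). Pressing now in small steps.

>>> {"fn": "send_rows", "kwargs": {
  "plan": [
    [0,0,0,0.018,0,0.02,-1],
    [0,0,0,0.018,0,0.035,-1],
    [0,0,0,0.018,0,0.043,-1],
    [0,0,0,0.018,0,0.05,-1],
    [0,0,0,0.018,0,0.058,-1],
    [0,0,0,0.018,0,0.066,-1],
    [0,0,0,0.018,0,0.073,-1]
  ]
}}

```text
t: 4.35
tcp_pos: [570.5, -39.3, 102.6]
orientation: [[0.041, 0.999, 0.0], [0.999, -0.041, 0.0], [0.0, 0.0, -1.0]]
wrist_force: [-0.0, 0.6, 4.8]
finger_gap: 0.3
gripper_force: 2.0
```

>>> {"fn": "send_rows", "kwargs": {
  "plan": [
    [0,0,0,0,0,0.006,-1],
    [0,0,0,0,0,0.012,-1],
    [0,0,0,0,0,0.018,-1]
  ]
}}

```text
t: 4.65
tcp_pos: [570.4, -39.4, 100.3]
orientation: [[0.041, 0.999, 0.0], [0.999, -0.041, 0.0], [0.0, 0.0, -1.0]]
wrist_force: [0.2, 1.1, 4.3]
finger_gap: -0.5
gripper_force: 2.1
```

Platform moving at about 4 N.

>>> {"fn": "send_rows", "kwargs": {
  "plan": [
    [0,0,0,0,0,0.006,-1],
    [0,0,0,0,0,0.012,-1],
    [0,0,0,0,0,0.018,-1]
  ]
}}

```text
t: 4.95
tcp_pos: [570.4, -39.4, 98.2]
orientation: [[0.041, 0.999, 0.0], [0.999, -0.041, 0.0], [0.0, 0.0, -1.0]]
wrist_force: [-0.2, -0.0, 4.6]
finger_gap: -0.1
gripper_force: 2.2
```

>>> {"fn": "send_rows", "kwargs": {
  "plan": [
    [0,0,0,0,0,0.006,-1],
    [0,0,0,0,0,0.012,-1]
  ]
}}

```text
t: 5.15
tcp_pos: [570.4, -39.4, 96.7]
orientation: [[0.041, 0.999, 0.0], [0.999, -0.041, -0.0], [0.0, 0.0, -1.0]]
wrist_force: [-0.9, 0.9, 4.0]
finger_gap: 0.2
gripper_force: 2.2
```

>>> {"fn": "send_rows", "kwargs": {
  "plan": [
    [0,0,0,0,0,0.006,-1],
    [0,0,0,0,0,0.012,-1],
    [0,0,0,0,0,0.016,-1]
  ]
}}

```text
t: 5.45
tcp_pos: [570.3, -39.4, 94.8]
orientation: [[0.041, 0.999, -0.0], [0.999, -0.041, -0.0], [-0.0, -0.0, -1.0]]
wrist_force: [-0.4, -0.6, 4.6]
finger_gap: 0.1
gripper_force: 2.3
```

>>> {"fn": "send_rows", "kwargs": {
  "plan": [
    [0,0,0,0,0,0.006,-1],
    [0,0,0,0,0,0.012,-1],
    [0,0,0,0,0,0.016,-1]
  ]
}}

```text
t: 5.75
tcp_pos: [570.6, -39.4, 93.1]
orientation: [[0.041, 0.999, 0.001], [0.999, -0.041, -0.0], [-0.0, 0.001, -1.0]]
wrist_force: [-0.9, 0.5, 12.8]
finger_gap: -0.1
gripper_force: 6.5
```

>>> {"fn": "send_rows", "kwargs": {
  "plan": [
    [0,0,0,0,0,0.002,-1],
    [0,0,0,0,0,0.002,-1]
  ]
}}

```text
t: 5.95
tcp_pos: [570.7, -39.4, 93.1]
orientation: [[0.041, 0.999, 0.001], [0.999, -0.041, -0.0], [-0.0, 0.001, -1.0]]
wrist_force: [0.7, 1.3, 11.9]
finger_gap: 0.1
gripper_force: 6.1
```

>>> {"fn": "send_rows", "kwargs": {
  "plan": [
    [0,0,0,0,0,0.003,-1],
    [0,0,0,0,0,0.003,-1]
  ]
}}

```text
t: 6.15
tcp_pos: [570.9, -39.4, 93.0]
orientation: [[0.041, 0.999, 0.001], [0.999, -0.041, -0.0], [-0.0, 0.001, -1.0]]
wrist_force: [-0.9, 0.7, 15.9]
finger_gap: 0.0
gripper_force: 7.7
```

>>> {"fn": "send_rows", "kwargs": {
  "plan": [
    [0,0,0,0,0,-0.1,-1],
    [0,0,0,0,0,-0.3,-1],
    [0,0,0,0,0,-0.5,-1],
    [0,0,0,0,0,-0.5,0],
    [0,0,0,0,0,-0.5,0],
    [0,0,0,0,0,-0.5,0]
  ]
}}

```text
t: 6.75
tcp_pos: [569.8, -39.3, 151.7]
orientation: [[0.041, 0.999, -0.001], [0.999, -0.041, 0.0], [0.0, -0.001, -1.0]]
wrist_force: [0.8, 0.3, -0.2]
finger_gap: 42.2
gripper_force: 0.0
```

```bash
python3 to.py 570.5 -40 97 87.8
python3 - <<'E'
from plant import grab_frame
from h import *
f=grab_frame("side");cv2.imwrite("pics/s2.png",cv2.resize(f["image"][180:320,240:420],None,fx=3,fy=3))
S=cloud(f)
for z in((96,108),(108,115),(115,126)): print(rect(S,(545,595),(-75,-20),z))
E
```

```text
t 6.75 pos [569.76 -39.34 151.74] yaw 87.65 gap 42.2 F [ 0.8  0.3 -0.2]
shift frac [-0.005  0.007  0.456] turn z frac -0.0009 tilt [ 1.0e-04 -1.1e-03 -1.0e+00]
(38, array([573.2, -44.7]), array([41.6, 15.2]), 81.3, 'zmed', np.float64(101.9), 'mean', array([571.6, -60.5, 102. ]))
(31, array([577. , -52.4]), array([33.2, 13.1]), 58.5, 'zmed', np.float64(111.1), 'mean', array([571.8, -60.5, 111.4]))
(113, array([571.4, -42.6]), array([44.3, 16.9]), 87.7, 'zmed', np.float64(120.0), 'mean', array([571.6, -44.9, 119.6]))
```

View pics/s2.png

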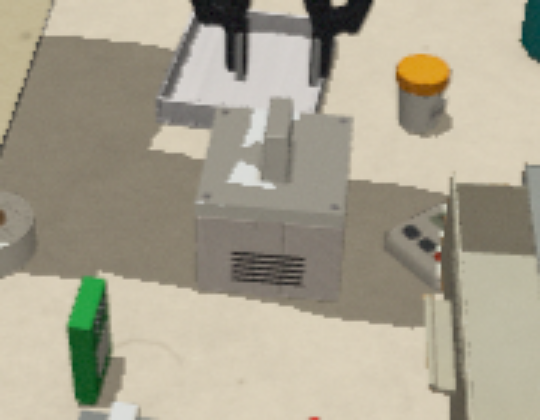

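Spent cartridge has risen to z≈120 (crop 278,130), with the open fingers either side of it. Gripping it now.

>>> {"fn": "send_rows", "kwargs": {
  "plan": [
    [0,0,0,0,0.005,0.2,0],
    [0,0,0,0,0.005,0.4,0],
    [0,0,0,0,0.005,0.47,0],
    [0,0,0,0,0.005,0.47,0],
    [0,0,0,0,0.005,0.47,-1],
    [0,0,0,0,0.005,0.47,-1],
    [0,0,0,0,0.005,0.47,-1],
    [0,0,0,0,0.005,0.47,-1],
    [0,0,0,0,0.005,0.47,-1]
  ]
}}

```text
t: 7.7
tcp_pos: [571.5, -39.5, 96.5]
orientation: [[0.041, 0.999, 0.001], [0.999, -0.041, -0.0], [-0.0, 0.001, -1.0]]
wrist_force: [1.5, 0.1, 1.4]
finger_gap: 15.1
gripper_force: 60.8
```

>>> {"fn": "send_rows", "kwargs": {
  "plan": [
    [0,0,0,0,0,-0.06,-1],
    [0,0,0,0,0,-0.15,-1],
    [0,0,0,0,0,-0.25,-1],
    [0,0,0,0,0,-0.35,-1],
    [0,0,0,0,0,-0.45,-1],
    [0,0,0,0,0,-0.55,-1],
    [0,0,0,0,0,-0.55,-1]
  ]
}}

```text
t: 8.4
tcp_pos: [572.0, -39.5, 163.9]
orientation: [[0.041, 0.999, 0.003], [0.999, -0.041, -0.0], [-0.0, 0.003, -1.0]]
wrist_force: [-0.1, -0.4, -0.3]
finger_gap: 15.0
gripper_force: 60.4
```

```bash
python3 to.py 537 172 60 83.6
python3 - <<'E'
from plant import grab_frame
from h import *
f=grab_frame("side");cv2.imwrite("pics/s3.png",cv2.resize(f["image"][150:320,220:420],None,fx=3,fy=3))
E
```

```text
t 8.4 pos [571.95 -39.5  163.95] yaw 87.65 gap 15.0 F [-0.1 -0.4 -0.3]
shift frac [ 1.749 -0.366  0.865] turn z frac 0.0225 tilt [-2.0e-04  2.8e-03 -1.0e+00]
```

View pics/s3.png

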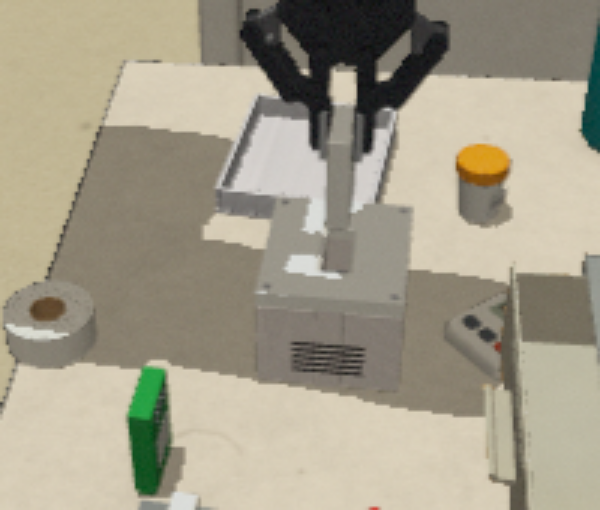

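Cartridge is out and held cleanly (crop 340,170). On to the tray.

>>> {"fn": "send_rows", "kwargs": {
  "plan": [
    [0,0,0.01,0.25,-0.05,0,-1],
    [0,0,0.02,0.55,-0.12,0,-1],
    [0,0,0.0225,0.9,-0.18,0,-1]
  ]
}}

```text
t: 8.75
tcp_pos: [553.1, 69.8, 161.3]
orientation: [[0.114, 0.993, -0.001], [0.993, -0.114, -0.0], [-0.0, -0.001, -1.0]]
wrist_force: [1.1, 0.1, -0.1]
finger_gap: 14.7
gripper_force: 60.4
```

>>> {"fn": "send_rows", "kwargs": {
  "plan": [
    [0,0,0,0.3,-0.05,0,-1],
    [0,0,0,0.6,-0.12,0.1,-1],
    [0,0,0,0.85,-0.18,0.4,-1],
    [0,0,0,0.85,-0.18,0.7,-1],
    [0,0,0,0.85,-0.18,0.8,-1],
    [0,0,0,0.85,-0.18,0.8,-1],
    [0,0,0,0.85,-0.18,0.8,-1]
  ]
}}

```text
t: 9.45
tcp_pos: [544.3, 172.7, 66.7]
orientation: [[0.112, 0.994, 0.0], [0.994, -0.112, 0.0], [0.0, 0.0, -1.0]]
wrist_force: [0.1, -0.1, -0.7]
finger_gap: 15.2
gripper_force: 60.3
```

```bash
python3 to.py 537 172 55 83.6
```

```text
t 9.45 pos [544.27 172.65  66.7 ] yaw 83.55 gap 15.2 F [ 0.1 -0.1 -0.7]
shift frac [-0.012 -0.06   0.097] turn z frac -0.0003 tilt [ 1.e-04  3.e-04 -1.e+00]
```

>>> {"fn": "send_rows", "kwargs": {
  "plan": [
    [0,0,0,0,-0.05,0.03,-1],
    [0,0,0,0,-0.05,0.05,-1],
    [0,0,0,0,-0.05,0.07,-1],
    [0,0,0,0,-0.05,0.085,-1],
    [0,0,0,0,-0.05,0.09,-1],
    [0,0,0,0,-0.05,0.09,-1]
  ]
}}

```text
t: 10.05
tcp_pos: [537.8, 173.8, 55.1]
orientation: [[0.111, 0.994, -0.0], [0.994, -0.111, -0.0], [-0.0, -0.0, -1.0]]
wrist_force: [-0.0, 0.1, -0.6]
finger_gap: 14.6
gripper_force: 60.3
```

>>> {"fn": "send_rows", "kwargs": {
  "plan": [
    [0,0,0,0,0,0.004,-1],
    [0,0,0,0,0,0.008,-1],
    [0,0,0,0,0,0.012,-1],
    [0,0,0,0,0,0.012,-1]
  ]
}}

```text
t: 10.45
tcp_pos: [538.0, 173.9, 54.9]
orientation: [[0.111, 0.994, 0.001], [0.994, -0.111, 0.0], [0.0, 0.001, -1.0]]
wrist_force: [-5.4, -3.3, 22.6]
finger_gap: 14.5
gripper_force: 63.9
```

>>> {"fn": "send_rows", "kwargs": {
  "plan": [
    [0,0,0,0,0,-0.01,-1],
    [0,0,0,0,0,-0.01,-1]
  ]
}}

```text
t: 10.65
tcp_pos: [537.9, 173.9, 55.2]
orientation: [[0.111, 0.994, 0.0], [0.994, -0.111, 0.0], [0.0, 0.0, -1.0]]
wrist_force: [-1.0, 0.3, -0.2]
finger_gap: 14.6
gripper_force: 60.4
```

>>> {"fn": "send_rows", "kwargs": {
  "plan": [
    [0,0,0,0,0,0,-0.5],
    [0,0,0,0,0,0,-0.2],
    [0,0,0,0,0,0,0],
    [0,0,0,0,0,0,0],
    [0,0,0,0,0,-0.15,0],
    [0,0,0,0,0,-0.4,0],
    [0,0,0,0,0,-0.8,0],
    [0,0,0,0,0,-0.9,0]
  ]
}}

```text
t: 11.45
tcp_pos: [539.8, 174.4, 167.1]
orientation: [[0.111, 0.994, 0.005], [0.994, -0.111, 0.001], [0.002, 0.005, -1.0]]
wrist_force: [0.1, 0.4, 0.2]
finger_gap: 42.8
gripper_force: 0.0
```

```bash
python3 to.py 495 -287.3 100 85.8
python3 - <<'E'
from plant import grab_frame
from h import *
f=grab_frame("side");cv2.imwrite("pics/s4.png",cv2.resize(f["image"][120:390,200:420],None,fx=2.2,fy=2.2))
S=cloud(f)
print(rect(S,(500,575),(130,220),(65,85)))
E
```

```text
t 11.45 pos [539.76 174.39 167.08] yaw 83.6 gap 42.8 F [0.1 0.4 0.2]
shift frac [-3.866  0.055  0.552] turn z frac -0.0122 tilt [ 0.002   0.0051 -1.    ]
(104, array([538.2, 171.2]), array([49.1, 16.1]), 83.7, 'zmed', np.float64(76.6), 'mean', array([538.5, 166.5,  75. ]))
```

View pics/s4.png

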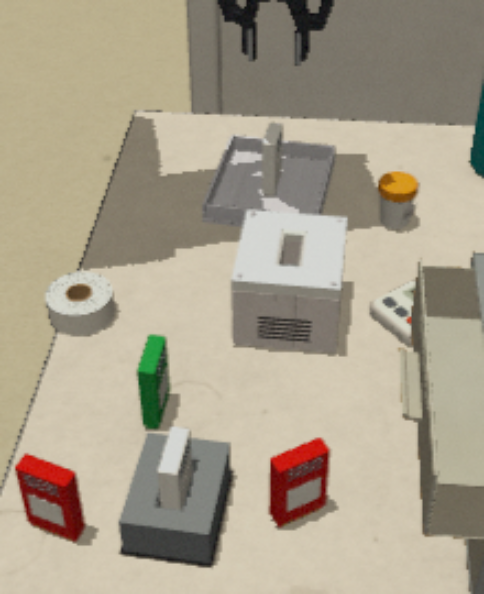

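Spent cartridge stands upright in the tray (272,160) and the slot is empty (291,250). On to the fresh one.

>>> {"fn": "send_rows", "kwargs": {
  "plan": [
    [0,0,-0.012,-0.3,0,0,0],
    [0,0,-0.012,-0.65,0.01,0,0],
    [0,0,-0.012,-1,0.02,0,0]
  ]
}}

```text
t: 11.8
tcp_pos: [526.1, 53.4, 162.2]
orientation: [[0.073, 0.997, -0.001], [0.997, -0.073, -0.0], [-0.0, -0.001, -1.0]]
wrist_force: [-0.8, -0.4, 0.4]
finger_gap: 42.8
gripper_force: 0.0
```

>>> {"fn": "send_rows", "kwargs": {
  "plan": [
    [0,0,0,-0.3,0,0,0],
    [0,0,0,-0.65,0.01,0,0],
    [0,0,0,-1,0.02,0,0]
  ]
}}

```text
t: 12.1
tcp_pos: [519.6, -66.9, 162.2]
orientation: [[0.074, 0.997, -0.001], [0.997, -0.074, 0.0], [0.0, -0.001, -1.0]]
wrist_force: [0.9, -0.1, 0.1]
finger_gap: 42.7
gripper_force: 0.0
```

>>> {"fn": "send_rows", "kwargs": {
  "plan": [
    [0,0,0,-0.3,0,0,0],
    [0,0,0,-0.65,0.01,0,0],
    [0,0,0,-1,0.02,0,0],
    [0,0,0,-1,0.02,0,0],
    [0,0,0,-1,0.02,0,0]
  ]
}}

```text
t: 12.6
tcp_pos: [513.2, -186.1, 162.1]
orientation: [[0.076, 0.997, -0.001], [0.997, -0.076, 0.001], [0.0, -0.001, -1.0]]
wrist_force: [-0.7, 0.6, -0.9]
finger_gap: 42.8
gripper_force: 0.0
```

```bash
python3 to.py 495 -287.3 100 85.8
```

```text
t 12.6 pos [ 513.21 -186.12  162.1 ] yaw 85.63 gap 42.8 F [-0.7  0.6 -0.9]
shift frac [-0.853 -0.087  0.517] turn z frac -0.0009 tilt [ 5.e-04 -9.e-04 -1.e+00]
```

>>> {"fn": "send_rows", "kwargs": {
  "plan": [
    [0,0,0,-0.4,-0.04,0,0],
    [0,0,0,-0.853,-0.087,0,0],
    [0,0,0,-0.853,-0.087,0.2,0],
    [0,0,0,-0.853,-0.087,0.5,0],
    [0,0,0,-0.853,-0.087,0.5,0],
    [0,0,0,-0.853,-0.087,0.5,0]
  ]
}}

```text
t: 13.2
tcp_pos: [495.6, -285.4, 102.7]
orientation: [[0.073, 0.997, -0.002], [0.997, -0.073, 0.001], [0.001, -0.002, -1.0]]
wrist_force: [0.7, 0.3, 1.4]
finger_gap: 42.8
gripper_force: 0.0
```

```bash
python3 to.py 495 -287.3 53 85.8
python3 - <<'E'
from plant import grab_frame
from h import *
f=grab_frame("side");cv2.imwrite("pics/s5.png",cv2.resize(f["image"][220:390,200:380],None,fx=3,fy=3))
t=grab_frame("top");T=cloud(t)
print("dock",rect(T,(500,640),(-110,30),(78,92)));P=T
m=(abs(P[...,0]-570)<30)&(abs(P[...,1]+40)<40)&(P[...,2]<75);Q=P[m];print("hole rays low",len(Q))
g=t["image"][200:280,280:345];cv2.imwrite("pics/dock.png",cv2.resize(g,None,fx=8,fy=8))
# hole by colour: pixels darker, projected onto z=85
gr=cv2.cvtColor(t["image"],cv2.COLOR_BGR2GRAY);c=np.median(gr[225:245,292:298]);v,u=np.nonzero(gr[222:246,296:330]<c*.75);v=v+222;u=u+296
F=240/np.tan(np.radians(t["vfov"]/2));d=np.stack([(u-t["cx"])/F,(v-t["cy"])/F,np.ones(len(u))],1)@t["pose"][:3,:3].T;o=t["pose"][:3,3]
X=o+d*((85-o[2])/d[:,2])[:,None];print(c,len(X),X.mean(0),cv2.minAreaRect(X[:,:2].astype(np.float32)))
E
```

```text
t 13.2 pos [ 495.58 -285.35  102.74] yaw 85.83 gap 42.8 F [0.7 0.3 1.4]
shift frac [-0.017 -0.003  0.414] turn z frac 0.0001 tilt [ 0.0012 -0.0019 -1.    ]
dock (2387, array([570.5, -39. ]), array([109.9, 100.3]), 87.7, 'zmed', np.float64(84.0), 'mean', array([570.1, -39.2,  84. ]))
hole rays low 202
191.0 240 [569.59384531 -39.65438889  85.        ] ((569.5437622070312, -40.23529052734375), (20.650835037231445, 51.274803161621094), 0.2184579223394394)
```

View pics/s5.png

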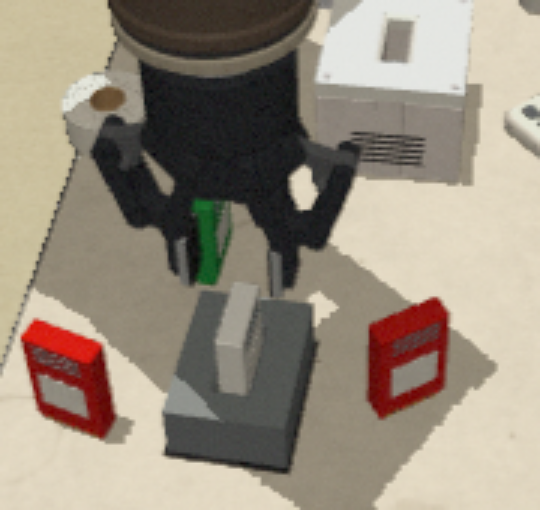

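View pics/dock.png

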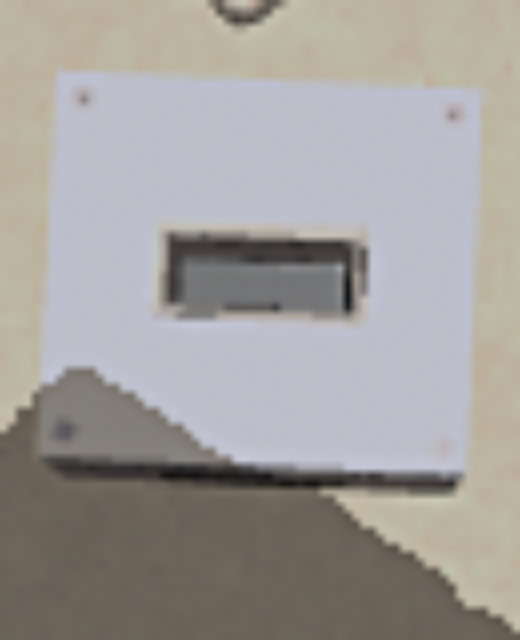

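Fresh cartridge is centred between the fingers (240,310). Descending and gripping.

>>> {"fn": "send_rows", "kwargs": {
  "plan": [
    [0,0,0,-0.008,-0.003,0.15,0],
    [0,0,0,-0.008,-0.003,0.3,0],
    [0,0,0,-0.008,-0.003,0.405,0],
    [0,0,0,-0.008,-0.003,0.41,0],
    [0,0,0,-0.008,-0.003,0.41,-1],
    [0,0,0,-0.008,-0.003,0.41,-1],
    [0,0,0,-0.008,-0.003,0.41,-1],
    [0,0,0,-0.008,-0.003,0.41,-1],
    [0,0,0,-0.008,-0.003,0.41,-1]
  ]
}}

```text
t: 14.2
tcp_pos: [496.0, -287.9, 54.8]
orientation: [[0.074, 0.997, 0.001], [0.997, -0.074, -0.001], [-0.001, 0.001, -1.0]]
wrist_force: [-0.9, 1.4, 8.6]
finger_gap: 15.4
gripper_force: 59.2
```

>>> {"fn": "send_rows", "kwargs": {
  "plan": [
    [0,0,0,0,0,-0.1,-1],
    [0,0,0,0,0,-0.25,-1],
    [0,0,0,0,0,-0.4,-1],
    [0,0,0,0,0,-0.6,-1],
    [0,0,0,0,0,-0.8,-1],
    [0,0,0,0,0,-1,-1],
    [0,0,0,0,0,-1,-1]
  ]
}}

```text
t: 14.9
tcp_pos: [497.0, -288.7, 177.9]
orientation: [[0.074, 0.997, 0.005], [0.997, -0.074, -0.003], [-0.003, 0.005, -1.0]]
wrist_force: [0.1, -0.1, -1.5]
finger_gap: 14.5
gripper_force: 58.6
```

```bash
python3 to.py 570.6 -39.4 145 87.7
```

```text
t 14.9 pos [ 496.98 -288.66  177.86] yaw 85.76 gap 14.5 F [ 0.1 -0.1 -1.5]
shift frac [2.118 0.457 0.27 ] turn z frac -0.0108 tilt [-0.0028  0.005  -1.    ]
```

>>> {"fn": "send_rows", "kwargs": {
  "plan": [
    [0,0,-0.005,0.3,0.06,0,-1],
    [0,0,-0.0108,0.65,0.14,0,-1],
    [0,0,-0.0108,1,0.22,0,-1]
  ]
}}

```text
t: 15.2
tcp_pos: [530.5, -168.9, 174.0]
orientation: [[0.041, 0.999, 0.0], [0.999, -0.041, -0.0], [-0.0, 0.0, -1.0]]
wrist_force: [0.9, 0.6, -0.5]
finger_gap: 15.2
gripper_force: 58.6
```

>>> {"fn": "send_rows", "kwargs": {
  "plan": [
    [0,0,0,0.3,0.06,0,-1],
    [0,0,0,0.65,0.12,0,-1],
    [0,0,0,1,0.18,0,-1],
    [0,0,0,1,0.18,0,-1],
    [0,0,0,1,0.18,0,-1],
    [0,0,0,1,0.18,0,-1]
  ]
}}

```text
t: 15.8
tcp_pos: [556.7, -51.4, 173.8]
orientation: [[0.04, 0.999, -0.0], [0.999, -0.04, -0.0], [-0.0, -0.0, -1.0]]
wrist_force: [-0.1, 0.4, -1.1]
finger_gap: 14.7
gripper_force: 58.6
```

```bash
python3 to.py 570.6 -40.2 145 87.7
```

```text
t 15.8 pos [556.71 -51.38 173.77] yaw 87.7 gap 14.7 F [-0.1  0.4 -1.1]
shift frac [0.098 0.112 0.24 ] turn z frac -0.0 tilt [-2.e-04 -2.e-04 -1.e+00]
```

>>> {"fn": "send_rows", "kwargs": {
  "plan": [
    [0,0,0,0.098,0.112,0,-1],
    [0,0,0,0.098,0.112,0.1,-1],
    [0,0,0,0.098,0.112,0.2,-1],
    [0,0,0,0.098,0.112,0.24,-1],
    [0,0,0,0.098,0.112,0.24,-1],
    [0,0,0,0.098,0.112,0.24,-1]
  ]
}}

```text
t: 16.4
tcp_pos: [570.6, -39.9, 144.7]
orientation: [[0.04, 0.999, -0.001], [0.999, -0.04, 0.0], [0.0, -0.001, -1.0]]
wrist_force: [-0.4, -0.6, -1.0]
finger_gap: 14.8
gripper_force: 58.6
```

```bash
python3 to.py 570.6 -40.2 100 87.7
python3 - <<'E'
from plant import grab_frame
from h import *
f=grab_frame("side");S=cloud(f);print("cart near bottom",rect(S,(550,590),(-90,10),(92,118)),rect(S,(550,590),(-90,10),(110,125)))
T=cloud(grab_frame("top"))
cv2.imwrite("pics/s6.png",cv2.resize(f["image"][180:300,270:390],None,fx=4,fy=4))
E
```

```text
t 16.4 pos [570.63 -39.86 144.7 ] yaw 87.69 gap 14.8 F [-0.4 -0.6 -1. ]
shift frac [-0.003  0.     0.372] turn z frac -0.0001 tilt [ 0.e+00 -6.e-04 -1.e+00]
cart near bottom (70, array([571.4, -41.9]), array([47.2, 14.4]), 86.3, 'zmed', np.float64(107.9), 'mean', array([570.8, -60.7, 107.6])) (51, array([577.2, -43.6]), array([47.8, 14.6]), 68.5, 'zmed', np.float64(118.6), 'mean', array([571. , -59.6, 118.2]))
```

View pics/s6.png

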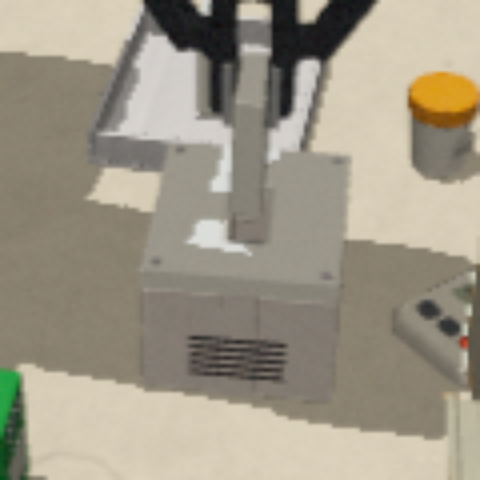

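Cartridge lies over the slot mouth; its front-face depth matches that of the spent one when seated. Lowering.

>>> {"fn": "send_rows", "kwargs": {
  "plan": [
    [0,0,0,0,0.004,0.03,-1],
    [0,0,0,0,0.004,0.055,-1],
    [0,0,0,0,0.004,0.08,-1],
    [0,0,0,0,0.004,0.1,-1],
    [0,0,0,0,0.004,0.12,-1]
  ]
}}

```text
t: 17.0
tcp_pos: [571.3, -39.7, 130.2]
orientation: [[0.04, 0.999, -0.0], [0.999, -0.04, 0.0], [0.0, -0.0, -1.0]]
wrist_force: [0.1, -0.4, -1.1]
finger_gap: 14.5
gripper_force: 58.6
```

>>> {"fn": "send_rows", "kwargs": {
  "plan": [
    [0,0,0,0,0,0.025,-1],
    [0,0,0,0,0,0.05,-1],
    [0,0,0,0,0,0.08,-1],
    [0,0,0,0,0,0.1,-1]
  ]
}}

```text
t: 17.4
tcp_pos: [571.2, -39.7, 118.1]
orientation: [[0.04, 0.999, -0.0], [0.999, -0.04, 0.0], [0.0, -0.0, -1.0]]
wrist_force: [-0.3, 0.6, -0.6]
finger_gap: 14.6
gripper_force: 58.6
```

>>> {"fn": "send_rows", "kwargs": {
  "plan": [
    [0,0,0,0,0,0.025,-1],
    [0,0,0,0,0,0.05,-1],
    [0,0,0,0,0,0.08,-1],
    [0,0,0,0,0,0.1,-1],
    [0,0,0,0,0,0.1,-1]
  ]
}}

```text
t: 17.9
tcp_pos: [571.1, -39.6, 106.1]
orientation: [[0.04, 0.999, -0.001], [0.999, -0.04, 0.0], [0.0, -0.001, -1.0]]
wrist_force: [-0.3, -0.7, -0.9]
finger_gap: 14.9
gripper_force: 58.6
```

Lower to just about the platform (≈TCP 97), release, rise and close.

>>> {"fn": "send_rows", "kwargs": {
  "plan": [
    [0,0,0,0,0,0.02,-1],
    [0,0,0,0,0,0.04,-1],
    [0,0,0,0,0,0.06,-1],
    [0,0,0,0,0,0.075,-1],
    [0,0,0,0,0,0.075,-1]
  ]
}}

```text
t: 18.4
tcp_pos: [571.2, -39.6, 97.2]
orientation: [[0.04, 0.999, -0.0], [0.999, -0.04, 0.0], [0.0, -0.0, -1.0]]
wrist_force: [-0.4, -0.5, -0.5]
finger_gap: 15.0
gripper_force: 58.6
```

>>> {"fn": "send_rows", "kwargs": {
  "plan": [
    [0,0,0,0,0,0,-0.4],
    [0,0,0,0,0,0,0],
    [0,0,0,0,0,0,0],
    [0,0,0,0,0,-0.1,0],
    [0,0,0,0,0,-0.3,0],
    [0,0,0,0,0,-0.45,-1],
    [0,0,0,0,0,-0.45,-1],
    [0,0,0,0,0,-0.45,-1],
    [0,0,0,0,0,-0.45,-1],
    [0,0,0,0,0,-0.45,-1]
  ]
}}

```text
t: 19.4
tcp_pos: [570.9, -39.6, 150.8]
orientation: [[0.04, 0.999, -0.001], [0.999, -0.04, 0.0], [0.0, -0.001, -1.0]]
wrist_force: [0.2, 0.6, -0.8]
finger_gap: 0.1
gripper_force: 0.0
```

```bash
python3 to.py 571 -39.5 123 87.7
python3 - <<'E'
from plant import grab_frame
from h import *
f=grab_frame("side");S=cloud(f)
for z in((96,112),(114,130)): print(rect(S,(545,595),(-75,-20),z))
E
```

```text
t 19.4 pos [570.85 -39.62 150.84] yaw 87.7 gap 0.1 F [ 0.2  0.6 -0.8]
shift frac [0.001 0.001 0.232] turn z frac 0.0 tilt [ 1.0e-04 -1.3e-03 -1.0e+00]
(57, array([572.1, -43.3]), array([43.3, 15.3]), 84.9, 'zmed', np.float64(104.4), 'mean', array([571.4, -59.5, 104.4]))
(118, array([571.2, -42.6]), array([44.2, 16.7]), 87.7, 'zmed', np.float64(119.7), 'mean', array([571.3, -45. , 119.4]))
```

>>> {"fn": "send_rows", "kwargs": {
  "plan": [
    [0,0,0,0,0,0.1,-1],
    [0,0,0,0,0,0.18,-1],
    [0,0,0,0,0,0.22,-1],
    [0,0,0,0,0,0.235,-1],
    [0,0,0,0,0,0.243,-1],
    [0,0,0,0,0,0.25,-1],
    [0,0,0,0,0,0.257,-1],
    [0,0,0,0,0,0.264,-1]
  ]
}}

```text
t: 20.25
tcp_pos: [571.6, -39.7, 120.1]
orientation: [[0.04, 0.999, 0.001], [0.999, -0.04, -0.0], [-0.0, 0.001, -1.0]]
wrist_force: [-1.0, -0.8, 2.8]
finger_gap: -0.1
gripper_force: 1.0
```

>>> {"fn": "send_rows", "kwargs": {
  "plan": [
    [0,0,0,0,0,0.007,-1],
    [0,0,0,0,0,0.014,-1],
    [0,0,0,0,0,0.021,-1],
    [0,0,0,0,0,0.028,-1],
    [0,0,0,0,0,0.035,-1],
    [0,0,0,0,0,0.042,-1],
    [0,0,0,0,0,0.049,-1],
    [0,0,0,0,0,0.056,-1],
    [0,0,0,0,0,0.063,-1],
    [0,0,0,0,0,0.07,-1]
  ]
}}

```text
t: 21.25
tcp_pos: [571.4, -39.7, 111.4]
orientation: [[0.04, 0.999, 0.0], [0.999, -0.04, 0.0], [0.0, 0.0, -1.0]]
wrist_force: [-0.1, 0.2, 3.1]
finger_gap: 0.0
gripper_force: 1.4
```

Stop cannot come before about z=101; going to 103.

>>> {"fn": "send_rows", "kwargs": {
  "plan": [
    [0,0,0,0,0,0.007,-1],
    [0,0,0,0,0,0.014,-1],
    [0,0,0,0,0,0.021,-1],
    [0,0,0,0,0,0.028,-1],
    [0,0,0,0,0,0.035,-1],
    [0,0,0,0,0,0.042,-1],
    [0,0,0,0,0,0.049,-1],
    [0,0,0,0,0,0.056,-1],
    [0,0,0,0,0,0.063,-1],
    [0,0,0,0,0,0.07,-1]
  ]
}}

```text
t: 22.25
tcp_pos: [571.3, -39.7, 103.0]
orientation: [[0.04, 0.999, -0.0], [0.999, -0.04, 0.0], [0.0, -0.0, -1.0]]
wrist_force: [-0.4, 0.5, 3.1]
finger_gap: 0.3
gripper_force: 1.9
```

>>> {"fn": "send_rows", "kwargs": {
  "plan": [
    [0,0,0,0,0,0.006,-1],
    [0,0,0,0,0,0.012,-1],
    [0,0,0,0,0,0.016,-1]
  ]
}}

```text
t: 22.55
tcp_pos: [571.4, -39.7, 101.0]
orientation: [[0.04, 0.999, -0.0], [0.999, -0.04, 0.0], [-0.0, -0.0, -1.0]]
wrist_force: [0.2, -1.1, 2.8]
finger_gap: -0.0
gripper_force: 1.9
```

>>> {"fn": "send_rows", "kwargs": {
  "plan": [
    [0,0,0,0,0,0.006,-1],
    [0,0,0,0,0,0.012,-1],
    [0,0,0,0,0,0.016,-1]
  ]
}}

```text
t: 22.85
tcp_pos: [571.3, -39.6, 99.1]
orientation: [[0.04, 0.999, -0.0], [0.999, -0.04, 0.0], [0.0, -0.0, -1.0]]
wrist_force: [-0.1, -0.9, 3.2]
finger_gap: 0.4
gripper_force: 2.0
```

>>> {"fn": "send_rows", "kwargs": {
  "plan": [
    [0,0,0,0,0,0.006,-1],
    [0,0,0,0,0,0.012,-1],
    [0,0,0,0,0,0.016,-1]
  ]
}}

```text
t: 23.15
tcp_pos: [571.4, -39.7, 97.2]
orientation: [[0.04, 0.999, 0.0], [0.999, -0.04, -0.0], [-0.0, 0.0, -1.0]]
wrist_force: [-0.1, 0.1, 4.1]
finger_gap: -0.3
gripper_force: 2.1
```

>>> {"fn": "send_rows", "kwargs": {
  "plan": [
    [0,0,0,0,0,0.006,-1],
    [0,0,0,0,0,0.012,-1],
    [0,0,0,0,0,0.016,-1]
  ]
}}

```text
t: 23.45
tcp_pos: [571.7, -39.7, 95.6]
orientation: [[0.04, 0.999, 0.001], [0.999, -0.04, -0.0], [-0.0, 0.001, -1.0]]
wrist_force: [0.3, -0.1, 13.2]
finger_gap: -0.2
gripper_force: 6.7
```

>>> {"fn": "send_rows", "kwargs": {
  "plan": [
    [0,0,0,0,0,0.004,-1],
    [0,0,0,0,0,0.004,-1]
  ]
}}

```text
t: 23.65
tcp_pos: [572.0, -39.7, 95.5]
orientation: [[0.04, 0.999, 0.001], [0.999, -0.04, -0.0], [-0.0, 0.001, -1.0]]
wrist_force: [0.0, 0.9, 14.9]
finger_gap: 0.0
gripper_force: 7.4
```

>>> {"fn": "send_rows", "kwargs": {
  "plan": [
    [0,0,0,0,0,-0.03,-1],
    [0,0,0,0,0,-0.1,-1],
    [0,0,0,0,0,-0.3,-1],
    [0,0,0,0,0,-0.6,-1],
    [0,0,0,0,0,-0.9,-1],
    [0,0,0,0,0,-0.9,-1],
    [0,0,0,0,0,-0.9,-1]
  ]
}}

```text
t: 24.35
tcp_pos: [571.6, -39.7, 203.7]
orientation: [[0.04, 0.999, 0.001], [0.999, -0.04, -0.0], [-0.0, 0.002, -1.0]]
wrist_force: [0.3, 0.6, -0.7]
finger_gap: 0.1
gripper_force: 0.0
```

```bash
python3 to.py 571 -39.5 200 87.7
python3 - <<'E'
from plant import grab_frame
from h import *
f=grab_frame("side");S=cloud(f)
for z in((96,112),(112,130)): print(rect(S,(545,595),(-75,-20),z))
print("spent",rect(S,(500,575),(130,220),(65,85)),"cup",rect(S,(640,720),(85,165),(30,70)))
cv2.imwrite("pics/s7.png",cv2.resize(f["image"][120:390,200:420],None,fx=2.2,fy=2.2))
E
```

```text
t 24.35 pos [571.58 -39.68 203.72] yaw 87.71 gap 0.1 F [ 0.3  0.6 -0.7]
shift frac [ 0.001 -0.005  0.031] turn z frac 0.0 tilt [-1.0e-04  1.5e-03 -1.0e+00]
(129, array([571.4, -43.3]), array([43.5, 16.7]), 87.7, 'zmed', np.float64(104.5), 'mean', array([571.6, -46.5, 103.8]))
0
spent (94, array([538.2, 171. ]), array([48.6, 16.9]), 84.0, 'zmed', np.float64(77.0), 'mean', array([537.7, 163.9,  74.8])) cup (249, array([679.8, 122.8]), array([45.9, 41.5]), 88.4, 'zmed', np.float64(50.8), 'mean', array([679.2, 117.5,  47.6]))
```

View pics/s7.png

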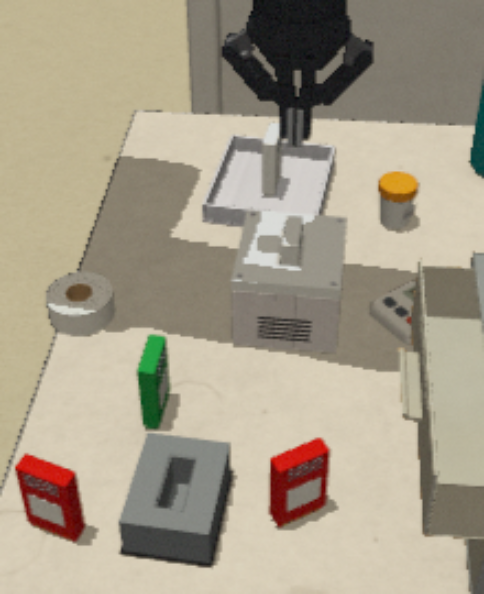

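Fresh cartridge is caught at about 20 mm proud (291,235), the spent one stands in the tray (272,160), and the bystanders are unmoved. Handing in.

```bash
python3 -c "
from plant import order
print(order.finish_job())"
```

```text
the job is handed in; nothing more can be done
None
```

The cartridge is changed and the job handed in at about 24 s of the 72 s allowed: the spent one was released and stands upright in the tray, the fresh one is caught about 20 mm proud in the dock, the highest pressing force read was 16 N, and the cup, label roll and timer look unmoved in the last picture.

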